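# Line up reagent bottles by height for filling

## Task

The four reagent bottles are to be filled in turn, so line them up by height on the tray: one upright at the centre of each round pad, the shortest on the pad next to the pump dispenser and each next one taller, the tallest at the far end. Keep the bottles upright throughout, and leave the pump dispenser and the tube rack where they stand.

Things in the scene. Friction and masses are not known exactly. Their poses are not given: they have to be found in the camera images.
- bottle_a: the shortest (squat) of four loose white round bottles with blue screw caps: 74 mm tall with its cap, wall 60 mm in diameter up to 34 mm, neck 36 mm from 44 mm, cap 40 mm in diameter from 50 mm to the top (grip it there, from above); 0.05 to 0.2 kg. Origin at the centre of its underside, z up; yaw means nothing. Starts upright on the bench, on the robot's side of the tray
- bottle_b: the second shortest (slim) of four loose white round bottles with blue screw caps: 98 mm tall with its cap, wall 46 mm in diameter up to 58 mm, neck 36 mm from 68 mm, cap 40 mm in diameter from 74 mm to the top (grip it there, from above); 0.05 to 0.2 kg. Origin at the centre of its underside, z up; yaw means nothing. Starts upright on the bench, on the robot's side of the tray
- bottle_c: the second tallest (stout) of four loose white round bottles with blue screw caps: 122 mm tall with its cap, wall 58 mm in diameter up to 82 mm, neck 36 mm from 92 mm, cap 40 mm in diameter from 98 mm to the top (grip it there, from above); 0.05 to 0.2 kg. Origin at the centre of its underside, z up; yaw means nothing. Starts upright on the bench, on the robot's side of the tray
- bottle_d: the tallest of four loose white round bottles with blue screw caps: 148 mm tall with its cap, wall 52 mm in diameter up to 108 mm, neck 36 mm from 118 mm, cap 40 mm in diameter from 124 mm to the top (grip it there, from above); 0.05 to 0.2 kg. Origin at the centre of its underside, z up; yaw means nothing. Starts upright on the bench, on the robot's side of the tray
- pad_1: number 1 in a straight row of four alike, fixed, dark rubber pads, 64 mm in diameter, 95 mm apart, on a fixed white tray (the end pad to the right as the robot sees it, -y). Origin at the centre of its underside, 6 mm above the bench; its top is 2 mm higher. z up, y along the row from pad_1 to pad_4. The tray is 124 x 384 mm, rim 12 mm high
- pad_2: number 2 in a straight row of four alike, fixed, dark rubber pads, 64 mm in diameter, 95 mm apart, on a fixed white tray. Origin at the centre of its underside, 6 mm above the bench; its top is 2 mm higher. z up, y along the row from pad_1 to pad_4. The tray is 124 x 384 mm, rim 12 mm high
- pad_3: number 3 in a straight row of four alike, fixed, dark rubber pads, 64 mm in diameter, 95 mm apart, on a fixed white tray. Origin at the centre of its underside, 6 mm above the bench; its top is 2 mm higher. z up, y along the row from pad_1 to pad_4. The tray is 124 x 384 mm, rim 12 mm high
- pad_4: number 4 in a straight row of four alike, fixed, dark rubber pads, 64 mm in diameter, 95 mm apart, on a fixed white tray (the end pad to the left as the robot sees it, +y). Origin at the centre of its underside, 6 mm above the bench; its top is 2 mm higher. z up, y along the row from pad_1 to pad_4. The tray is 124 x 384 mm, rim 12 mm high
- pump: loose white pump dispenser bottle, 66 mm in diameter and 166 mm tall with a pump head and a 46 mm long spout; stands on the bench about 128 mm beyond one end pad, in line with the row: beyond pad_1 or beyond pad_4, which differs from start to start. Origin at the centre of its underside, z up, spout along x. Not to be moved
- rack: loose orange microtube rack, 100 mm (x) by 70 mm (y), 44 mm high with its tubes; stands on the bench beyond the other end pad from the pump. Origin at the centre of its underside, z up. Not to be moved

How it is judged:
By the outcome, as a careful person would: the job done as asked, in the order asked, and still so for the second after the job is handed in, with the robot touching nothing.
It also fails if it takes over 122 s, if anything falls off the work surface, if the arm or the gripper's body presses on something with over 40 N, if the wrist force passes 120 N, or if a joint passes its speed limit or range.

## Robot

A 7-joint arm with a two-finger parallel gripper is mounted at the origin on the work surface. World frame = base frame: x ahead of the robot, y to its left, z up, the work surface at z = 0. Lengths are in m, angles in rad, forces in N, time in s.
With the tool pointing down it reaches from about 0.425 to 0.95 m from the base axis. Payload 4.7 kg.
Tool frame: the origin (TCP) lies at the centre of the arm's flange, where the gripper is bolted on; the fingertips stand 173 mm ahead of it and the grasp point (between the pads) lies 155 mm ahead of it (tip_extent is the distance from the TCP to the fingertips, in m); z points along the fingers, y is the line along which they close (so a half turn about z gives the same grasp; the last joint's range is limited). The gripper opens to 85 mm and grips with 20 to 120 N. Pads are 22 mm wide; open, the fingers measure 114 mm over their backs; the gripper's body (76 mm by 85 mm) begins 54 mm behind the grasp point. The pads swing forward as they close: fully open they stand 13 mm farther back than shut.
Start: joints at [-1.183, 0.469, -0.049, 1.532, 0.024, 1.141, -0.082], TCP at [0.273, 0.617, 0.405] pointing down, gripper open.
Joint ranges: [-2.59, 2.59], [-0.33, 1.99], [-1.39, 1.29], [0.1, 2.45], [-1.04, 4.18], [0.21, 1.99], [-2.66, 2.66]. Speed limits (rad/s): [2.57, 2.57, 3.14, 3.14, 3.14, 3.14, 3.14].

## Interface

Orientations are given as a rotation vector (axis times angle).
In Python, from rig import * gives the robot as it stands. The module is installed in compiled form; this text tells all that it offers.
- The arm moves only by the tool arm_command, never from a script. Its argument "deltas" is a list of rows, each an object with "dp": the shift along the tool's x, y, z in units of 2.5 cm (1.0 is 2.5 cm), a list of three; "roll": the turn about the tool's z in units of 6 degrees (1.0 is 6 degrees). A call has 1 to 20 rows; each row shifts and turns the commanded pose from where the row before left it, along the tool's axes as they then stand; what a row does not reach is not made up. A row lasts 1/12 s, in which the tool goes at most 41.7 mm and 7.16 degrees, less where a joint would pass 70% of its speed; a pose out of reach is approached as far as the arm can. A call with a number of a shift or a turn outside -1 to 1 is refused whole. A call with a gripper value outside its range is refused whole. "hand" is the opening, from -1 (shut) to 1 (fully open), set as the call begins (left out, the last holds). The fingers move at their own pace and stop on an object; "force" is the grip in N (left out, the last holds). Time passes only in rows, so rows that do not move let the fingers close. It gives the time, the measured TCP pose, the force, the opening and the grip force at its end, in the units of the state.
- sense(): the state, without advancing time (a new reading comes with each control period).
- capture(name): name is "side" or "top" or "wrist"; returns (picture, depth): 384x512x3 uint8, red, green, blue; 384x512 float32, m along the optical axis (not along the pixel's ray), 0 where there is no reading.
- camera_model(name): a dict with "fovy" (degrees; the focal length in pixels is half the picture's height over the tangent of half this angle, whatever the lens; pixels are square), "cx", "cy" (the principal point, pixels), "k1" (the pictures are not rectified: a ray, as slopes to the right and down, at radius r is drawn at 1 + k1 r^2 times it, then the intrinsics apply), "R" (3x3) and "t" (3): a world point X has camera coordinates R X + t; the wrist camera has in their place "hand_eye" (4x4, takes a point from camera to tool coordinates, whose origin is the TCP and whose axes are the flange's). Camera axes: x right, y down, z forward; pixel columns grow to the right and rows downward; lengths in m; the calibration is good to about 2 mm. A picture is of the moment at which its call begins: read the wrist's pose just before it. camera_model takes no time and is no camera call.
- hand_in(): hands the job in; it is judged then, once.
The state is a dict: "time_s": time; "qpos": joint angles; "qd": joint speeds; "tau": joint torques, N m; "position": TCP position; "eef_rot": TCP orientation; "wrist_force": force on the tool from outside, world axes, zero at the start; "wrist_torque": the same for the moment, N m; "opening": finger opening in m; "gripper_force": force on a finger pad.
Only numpy, scipy, OpenCV 4.12 (cv2) and the standard library are available. Lean on these libraries where they do the work, as an engineer would, in place of code of your own. Each camera call takes 0.05 s, during which the arm holds its last target. There are 200 camera calls.

## Working session

There is one attempt and no reset: what is moved stays moved. The work goes in short steps, Python scripts to look and compute and a tool call to move; the robot and the scene stay as the last step left them, time stands still between calls to the robot, and variables do not carry over. Pictures are saved under pics/ and viewed, at most 14 in all, crops included, and the job is handed in when it is done.

Besides the shell and the picture viewer there is one more tool, called after "Request:" as name(argument=value, ...), one argument or row to a line, values as JSON. arm_command: Moves the arm, as the interface text tells. Shifts and turns lie within -1 to 1; 1 stands for 2.5 cm of shift or 6 degrees of turn. Its arguments: {"type":"object","properties":{"deltas":{"type":"array","items":{"type":"object","properties":{"dp":{"type":"array","items":{"type":"number"}},"roll":{"type":"number"}}}},"hand":{"type":"number"},"force":{"type":"number"}},"required":["deltas"]}

```bash
mkdir -p pics
cat > h.py <<'E'
from rig import *
import numpy as np, cv2
from scipy.spatial.transform import Rotation as Ro
def f(m): return 192/np.tan(np.radians(m["fovy"])/2)
def cam(n,s=None):
    m=camera_model(n)
    if "hand_eye" in m:
        s=s or sense(); T=np.eye(4); T[:3,:3]=Ro.from_rotvec(s["eef_rot"]).as_matrix(); T[:3,3]=s["position"]
        T=T@np.array(m["hand_eye"]); return m,T[:3,:3],T[:3,3]
    R=np.array(m["R"]); return m,R.T,-R.T@np.array(m["t"])
def slopes(m,uv):
    uv=np.atleast_2d(np.asarray(uv,float)); d=(uv-[m["cx"],m["cy"]])/f(m); s=d.copy()
    for _ in range(15): s=d/(1+m["k1"]*(s**2).sum(1,keepdims=True))
    return s
def ray(n,uv,z,s=None):
    m,R,c=cam(n,s); s_=slopes(m,uv); d=np.c_[s_,np.ones(len(s_))]@R.T
    return c+d*((z-c[2])/d[:,2:])
def pts(n,uv,dep,s=None):
    m,R,c=cam(n,s); s_=slopes(m,uv); return c+(np.c_[s_,np.ones(len(s_))]*np.asarray(dep)[:,None])@R.T
E
python3 - <<'E'
from h import *
s=sense(); print(s["time_s"],s["position"],s["eef_rot"],s["opening"],Ro.from_rotvec(s["eef_rot"]).as_matrix().round(3))
for n in ("top","side","wrist"):
    p,d=capture(n); cv2.imwrite(f"pics/{n}0.png",p[:,:,::-1]); np.savez(f"{n}0.npz",p=p,d=d)
    m,R,c=cam(n,s); print(n,c.round(3),R[:,2].round(3),m["fovy"],m["k1"])
E
```

```text
0.0 [0.27313347 0.61699151 0.40364882] [-0.64986602 -3.07325807  0.00310557] 0.08547774206058623 [[-0.914  0.405 -0.001]
 [ 0.405  0.914 -0.002]
 [-0.    -0.002 -1.   ]]
top [0.468 0.037 1.077] [ 0.075 -0.024 -0.997] 42.02291533777431 -0.07547167279460025
side [ 0.105 -0.813  0.825] [ 0.363  0.69  -0.627] 43.209539676641384 -0.07130880233319878
wrist [0.202 0.649 0.374] [ 0.274 -0.123 -0.954] 67.58289307956083 -0.056904328680444295
```

View pics/top0.png

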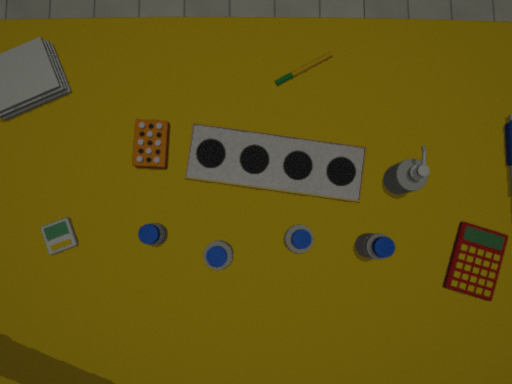

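View pics/side0.png

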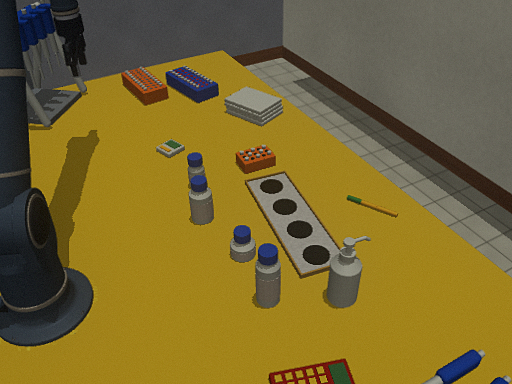

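The top view shows caps at about (149,234), (217,257), (299,239) and (383,247), and pads at (211,153) to (341,171). The pump is to the right (-y), beyond pad_1. The side view confirms four upright bottles, with the tallest nearest the camera at (267,270).

Run:
```python
from h import *
D=np.load("top0.npz"); p,d=D["p"],D["d"]; hsv=cv2.cvtColor(p,cv2.COLOR_RGB2HSV)
blue=cv2.inRange(hsv,(105,150,60),(130,255,255))
def blobs(m,lo,hi):
    n,l,st,c=cv2.connectedComponentsWithStats(m)
    return [(l==i,c[i],st[i,4]) for i in range(1,n) if lo<st[i,4]<hi]
for mk,c,a in blobs(blue,150,1500):
    e=cv2.erode(mk.astype(np.uint8),np.ones((7,7)))>0
    v,u=np.nonzero(e); P=pts("top",np.c_[u,v],d[v,u]); z=np.median(P[:,2])
    # cap top: circle of pixels whose depth is near the top
    vv,uu=np.nonzero(mk); Q=pts("top",np.c_[uu,vv],d[vv,uu]); t=np.abs(Q[:,2]-z)<.006
    (cu,cv_),r=cv2.minEnclosingCircle(np.c_[uu[t],vv[t]].astype(np.float32))
    print("cap",c.round(1),a,"z",z.round(4),"mean",ray("top",[uu[t].mean(),vv[t].mean()],z).round(4),"circ",ray("top",[cu,cv_],z).round(4),r)
dark=cv2.inRange(hsv,(0,0,0),(180,255,45)); dark[:110]=0; dark[215:]=0; dark[:,:190]=0; dark[:,365:]=0
o=[]
for mk,c,a in blobs(dark,300,1500):
    k=max(cv2.findContours(mk.astype(np.uint8),0,2)[0],key=len); el=cv2.fitEllipse(k)
    w=ray("top",el[0],.008)[0]; o.append(w); v,u=np.nonzero(mk); print("pad",el[0],el[1],a,w.round(4),np.median(pts("top",np.c_[u,v],d[v,u])[:,2]).round(4))
o=np.array(o); o=o[o[:,1].argsort()]; print(np.linalg.norm(np.diff(o,axis=0),axis=1))
# side cross-check: pads & caps
D=np.load("side0.npz"); p,d=D["p"],D["d"]; hsv=cv2.cvtColor(p,cv2.COLOR_RGB2HSV)
blue=cv2.inRange(hsv,(105,150,60),(130,255,255)); blue[:,:170]=0; blue[:145]=0;blue[330:]=0
for mk,c,a in blobs(blue,60,1500):
    v,u=np.nonzero(mk); P=pts("side",np.c_[u,v],d[v,u]); print("sidecap",c.round(1),a,np.percentile(P[:,2],98).round(4),P.mean(0).round(4))
dark=cv2.inRange(hsv,(0,0,0),(180,255,45)); dark[:175]=0; dark[270:]=0; dark[:,:250]=0; dark[:,335:]=0
for mk,c,a in blobs(dark,100,1500):
    k=max(cv2.findContours(mk.astype(np.uint8),0,2)[0],key=len); el=cv2.fitEllipse(k); print("sidepad",el[0],a,ray("side",el[0],.008)[0].round(4))
```

```text
cap [148.2 233.7] 292 z 0.0969 mean [[0.4638 0.2299 0.0969]] circ [[0.464  0.2301 0.0969]] 9.702108383178711
cap [300.9 238.7] 280 z 0.0727 mean [[ 0.4522 -0.0712  0.0727]] circ [[ 0.4519 -0.0712  0.0727]] 9.436519622802734
cap [383.8 246.7] 310 z 0.1468 mean [[ 0.4371 -0.2192  0.1468]] circ [[ 0.437  -0.2189  0.1468]] 10.068873405456543
cap [216.2 256.1] 309 z 0.1207 mean [[0.421  0.0956 0.1207]] circ [[0.4209 0.0956 0.1207]] 9.967671394348145
pad (210.44468688964844, 153.07220458984375) (27.513214111328125, 27.63408088684082) 633 [0.6362 0.115  0.008 ] 0.0066
pad (254.00860595703125, 158.97259521484375) (27.332128524780273, 27.54547882080078) 626 [0.6231 0.0211 0.008 ] 0.0066
pad (297.50091552734375, 165.00616455078125) (27.178560256958008, 27.65055274963379) 627 [ 0.6098 -0.0727  0.008 ] 0.0069
pad (340.6623840332031, 171.0629425048828) (27.173389434814453, 27.68967056274414) 627 [ 0.5964 -0.1664  0.008 ] 0.0069
[0.09459562 0.09481906 0.0947816 ]
sidecap [194.  156.2] 73 0.1001 [0.4607 0.2296 0.0974]
sidecap [198.1 179.6] 109 0.1249 [0.4155 0.0873 0.1275]
sidecap [241.4 230.7] 142 0.076 [ 0.4495 -0.0729  0.073 ]
sidecap [267.2 250.1] 208 0.1499 [ 0.4279 -0.2321  0.16  ]
sidepad (270.97509765625, 186.1646728515625) 229 [0.6328 0.1127 0.008 ]
sidepad (284.31793212890625, 206.45108032226562) 277 [0.6199 0.0192 0.008 ]
sidepad (299.0047302246094, 229.26124572753906) 336 [ 0.6062 -0.0747  0.008 ]
sidepad (315.6004943847656, 254.59214782714844) 406 [ 0.5932 -0.1681  0.008 ]
```

Only D is over 0.14 m and every height matches (74, 98, 122 and 148 mm), with pad spacing about 95 mm. The bottles are A (.452,-.071), B (.464,.230), C (.421,.096) and D (.437,-.219). First I'll turn the tool so that its x axis lies along the row.

Request:
arm_command(
  deltas=[
    {"roll": 1},
    {"roll": 1},
    {"roll": 1},
    {"roll": 1},
    {"roll": 1},
    {"roll": 1},
    {"roll": 1},
    {"roll": 1},
    {"roll": 1},
    {"roll": 1},
    {"roll": 1},
    {"roll": 1},
    {"roll": 0.35},
    {"roll": 0},
  ],
  hand=1,
  force=40,
)

```text
validation failed for argument at $.de...
```

```bash
cat >> h.py <<'E'
def go(x,y,z):
    "remaining motion to a TCP target, in tool-axis units, and the roll to align tool x with the row"
    s=sense(); R=Ro.from_rotvec(s["eef_rot"]).as_matrix()
    print("t",round(s["time_s"],2),"pos",np.round(s["position"],4),"open",round(s["opening"],4),"gf",round(s["gripper_force"],1),"F",np.round(s["wrist_force"],1),"yawx",np.degrees(np.arctan2(R[1,0],R[0,0])).round(2),"units",(R.T@(np.array([x,y,z])-s["position"])/.025).round(3))
E
python3 - <<'E'
from h import *
go(.60,-.02,.40); print(sense()["qpos"])
E
```

```text
t 0.15 pos [0.2732 0.6171 0.4039] open 0.0852 gf 0.0 F [0.9 0.9 0.5] yawx 156.12 units [-22.269 -18.01    0.183]
[-1.18290108  0.46928662 -0.04861961  1.53340897  0.0241112   1.14097783
 -0.08226316]
```

Request:
arm_command(
  deltas=[
    {"dp": [0, 0, 0], "roll": 1},
    {"dp": [0, 0, 0], "roll": 1},
    {"dp": [0, 0, 0], "roll": 1},
    {"dp": [0, 0, 0], "roll": 1},
    {"dp": [0, 0, 0], "roll": 1},
    {"dp": [0, 0, 0], "roll": 1},
    {"dp": [0, 0, 0], "roll": 1},
    {"dp": [0, 0, 0], "roll": 1},
    {"dp": [0, 0, 0], "roll": 1},
    {"dp": [0, 0, 0], "roll": 1},
    {"dp": [0, 0, 0], "roll": 1},
    {"dp": [0, 0, 0], "roll": 1},
    {"dp": [0, 0, 0], "roll": 0.35},
    {"dp": [0, 0, 0], "roll": 0},
  ],
  hand=1,
  force=40,
)

```text
time_s: 1.32
position: [0.273, 0.6172, 0.4043]
eef_rot: [2.371, 2.061, -0.001]
wrist_force: [0.6, -0.4, 0.2]
opening: 0.0858
gripper_force: 0.0
```

Run:
```python
from h import *
go(.60,-.02,.40)
```

```text
t 1.32 pos [0.273  0.6172 0.4043] open 0.0858 gf 0.0 F [ 0.6 -0.4  0.2] yawx 82.0 units [-23.421  16.501   0.19 ]
```

Request:
arm_command(
  deltas=[
    {"dp": [-0.5, 0.5, 0]},
    {"dp": [-1, 0.8, 0]},
    {"dp": [-1, 0.8, 0]},
    {"dp": [-1, 0.8, 0]},
    {"dp": [-1, 0.8, 0]},
    {"dp": [-1, 0.8, 0]},
    {"dp": [-1, 0.8, 0]},
    {"dp": [-1, 0.8, 0]},
    {"dp": [-1, 0.8, 0]},
    {"dp": [-1, 0.8, 0]},
    {"dp": [-1, 0.8, 0]},
    {"dp": [-1, 0.8, 0]},
    {"dp": [-1, 0.8, 0]},
    {"dp": [-1, 0.8, 0]},
    {"dp": [-1, 0.8, 0]},
    {"dp": [-1, 0.8, 0]},
    {"dp": [-1, 0.8, 0]},
    {"dp": [-1, 0.8, 0]},
    {"dp": [-1, 0.8, 0]},
    {"dp": [-1, 0.8, 0]},
  ],
)

```text
validation failed for argument at $.de...
```

Request:
arm_command(
  deltas=[
    {"dp": [-1, 0.4, 0]},
    {"dp": [-1, 0.3, 0]},
    {"dp": [-1, 0, 0]},
    {"dp": [-0.9, 0, 0]},
    {"dp": [0, 0, 0]},
    {"dp": [0, 0, 0]},
    {"dp": [0, 0, 0]},
  ],
)

```text
validation failed for argument at $.de...
```

Run:
```python
from h import *
go(.60,-.02,.40); s=sense()
p,d=capture("wrist"); cv2.imwrite("pics/wrist1.png",p[:,:,::-1]); np.savez("wrist1.npz",p=p,d=d)
hsv=cv2.cvtColor(p,cv2.COLOR_RGB2HSV); dark=cv2.inRange(hsv,(0,0,0),(180,255,45))
n,l,st,c=cv2.connectedComponentsWithStats(dark)
for i in range(1,n):
    if st[i,4]>500:
        k=max(cv2.findContours((l==i).astype(np.uint8),0,2)[0],key=len); el=cv2.fitEllipse(k); print("pad",np.round(el[0],1),np.round(el[1],1),st[i],ray("wrist",el[0],.008,s)[0].round(4))
print(camera_model("wrist")["hand_eye"])
```

```text
t 1.32 pos [0.273  0.6172 0.4043] open 0.0858 gf 0.0 F [ 0.6 -0.4  0.2] yawx 82.0 units [-23.421  16.501   0.19 ]
pad [259.4 322.5] [147.7 416.8] [    0   242   512   142 37689] [0.2442 0.3585 0.008 ]
[[-3.58927638e-04 -9.53676318e-01 -3.00834424e-01  7.73402685e-02]
 [ 9.99999818e-01 -1.96104761e-04 -5.71434289e-04 -6.42042261e-04]
 [ 4.85968286e-04 -3.00834575e-01  9.53676215e-01  2.98756437e-02]
 [ 0.00000000e+00  0.00000000e+00  0.00000000e+00  1.00000000e+00]]
```

View pics/wrist1.png

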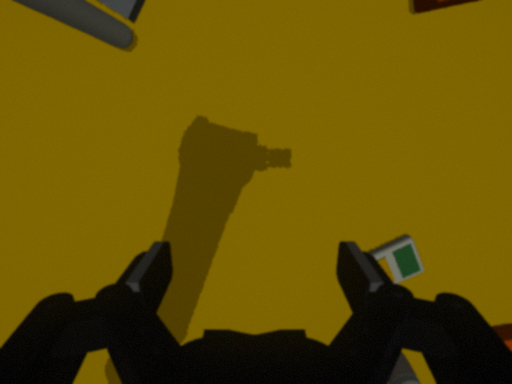

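The move was refused because every row needs the roll field too. The picture shows only bare bench, with the finger pads at (165,260) and (345,260).

Request:
arm_command(
  deltas=[
    {"dp": [-0.5, 0.5, 0], "roll": 0},
    {"dp": [-1, 0.8, 0], "roll": 0},
    {"dp": [-1, 0.8, 0], "roll": 0},
    {"dp": [-1, 0.8, 0], "roll": 0},
    {"dp": [-1, 0.8, 0], "roll": 0},
    {"dp": [-1, 0.8, 0], "roll": 0},
    {"dp": [-1, 0.8, 0], "roll": 0},
    {"dp": [-1, 0.8, 0], "roll": 0},
    {"dp": [-1, 0.8, 0], "roll": 0},
    {"dp": [-1, 0.8, 0], "roll": 0},
    {"dp": [-1, 0.8, 0], "roll": 0},
    {"dp": [-1, 0.8, 0], "roll": 0},
    {"dp": [-1, 0.8, 0], "roll": 0},
    {"dp": [-1, 0.8, 0], "roll": 0},
    {"dp": [-1, 0.8, 0], "roll": 0},
    {"dp": [-1, 0.8, 0], "roll": 0},
    {"dp": [-1, 0.8, 0], "roll": 0},
    {"dp": [-1, 0.8, 0], "roll": 0},
    {"dp": [-1, 0.8, 0], "roll": 0},
    {"dp": [-1, 0.8, 0], "roll": 0},
  ],
)

```text
time_s: 3.03
position: [0.5944, 0.0772, 0.4048]
eef_rot: [-2.371, -2.061, 0.0]
wrist_force: [0.7, -1.5, 0.1]
opening: 0.0852
gripper_force: 0.0
```

Request:
arm_command(
  deltas=[
    {"dp": [-1, 0.4, 0], "roll": 0},
    {"dp": [-1, 0.3, 0], "roll": 0},
    {"dp": [-1, 0, 0], "roll": 0},
    {"dp": [-0.9, 0, 0], "roll": 0},
    {"dp": [0, 0, 0], "roll": 0},
    {"dp": [0, 0, 0], "roll": 0},
    {"dp": [0, 0, 0], "roll": 0},
  ],
)

```text
time_s: 3.62
position: [0.5978, -0.0188, 0.4047]
eef_rot: [-2.369, -2.062, -0.001]
wrist_force: [0.0, 0.6, -0.4]
opening: 0.0854
gripper_force: 0.0
```

Run:
```python
from h import *
go(.60,-.02,.40); s=sense()
p,d=capture("wrist"); cv2.imwrite("pics/wrist2.png",p[:,:,::-1]); np.savez("wrist2.npz",p=p,d=d)
hsv=cv2.cvtColor(p,cv2.COLOR_RGB2HSV); dark=cv2.inRange(hsv,(0,0,0),(180,255,45))
n,l,st,c=cv2.connectedComponentsWithStats(dark)
for i in range(1,n):
    if st[i,4]>500:
        k=max(cv2.findContours((l==i).astype(np.uint8),0,2)[0],key=len); el=cv2.fitEllipse(k); print("pad",np.round(el[0],1),np.round(el[1],1),st[i],ray("wrist",el[0],.008,s)[0].round(4))
```

```text
t 3.62 pos [ 0.5978 -0.0188  0.4047] open 0.0854 gf 0.0 F [ 0.   0.6 -0.4] yawx 82.05 units [-0.035  0.093  0.187]
pad [271.6  45.2] [51.6 55.6] [ 246   17   52   57 2323] [0.6366 0.1168 0.008 ]
pad [55.5 89.9] [31.2 39.3] [ 45  68  27  43 598] [0.3639 0.1077 0.008 ]
pad [270.1 127.4] [47.7 49.4] [ 246  103   49   50 1916] [0.623  0.0224 0.008 ]
pad [269.  198.4] [42.  44.1] [ 247  177   45   43 1510] [ 0.6099 -0.0712  0.008 ]
pad [254.9 319.9] [149.1 412.6] [    0   242   512   142 37031] [ 0.563  -0.2706  0.008 ]
pad [267.7 259.9] [35.9 40.7] [ 248  242   41   37 1195] [ 0.5966 -0.1652  0.008 ]
```

View pics/wrist2.png

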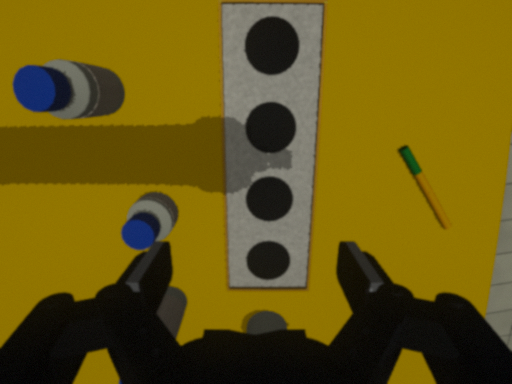

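The wrist view shows pads 4 to 1 at (271,45), (270,127), (269,198) and (268,260). It agrees with the top camera to within 1.5 mm. Next I'll go over bottle A.

Request:
arm_command(
  deltas=[
    {"dp": [-0.4, -0.9, 0], "roll": 0},
    {"dp": [-0.5, -1, 0], "roll": 0},
    {"dp": [-0.5, -1, 0.5], "roll": 0},
    {"dp": [-0.5, -1, 1], "roll": 0},
    {"dp": [-0.5, -0.9, 1], "roll": 0},
    {"dp": [-0.5, -0.7, 1], "roll": 0},
    {"dp": [0, 0, 0], "roll": 0},
    {"dp": [0, 0, 0], "roll": 0},
    {"dp": [0, 0, 0], "roll": 0},
  ],
)

```text
time_s: 4.42
position: [0.453, -0.0707, 0.3179]
eef_rot: [2.367, 2.063, 0.003]
wrist_force: [0.7, 1.3, -0.4]
opening: 0.0853
gripper_force: 0.0
```

Run:
```python
from h import *
go(.452,-.0710,.217)
```

```text
t 4.42 pos [ 0.453  -0.0707  0.3179] open 0.0853 gf 0.0 F [ 0.7  1.3 -0.4] yawx 82.15 units [-0.018 -0.048  4.035]
```

Request:
arm_command(
  deltas=[
    {"dp": [0, 0, 0.8], "roll": 0},
    {"dp": [0, 0, 1], "roll": 0},
    {"dp": [0, 0, 1], "roll": 0},
    {"dp": [0, 0, 0.8], "roll": 0},
    {"dp": [0, 0, 0.4], "roll": 0},
    {"dp": [0, 0, 0], "roll": 0},
    {"dp": [0, 0, 0], "roll": 0},
  ],
)

```text
time_s: 5.0
position: [0.453, -0.0714, 0.2177]
eef_rot: [2.369, 2.062, 0.001]
wrist_force: [0.0, 0.0, 0.4]
opening: 0.0857
gripper_force: 0.0
```

Request:
arm_command(
  deltas=[
    {"dp": [0, 0, 0], "roll": 0},
    {"dp": [0, 0, 0], "roll": 0},
    {"dp": [0, 0, 0], "roll": 0},
    {"dp": [0, 0, 0], "roll": 0},
    {"dp": [0, 0, 0], "roll": 0},
    {"dp": [0, 0, 0], "roll": 0},
    {"dp": [0, 0, 0], "roll": 0},
    {"dp": [0, 0, 0], "roll": 0},
    {"dp": [0, 0, 0], "roll": 0},
    {"dp": [0, 0, 0], "roll": 0},
  ],
  hand=-1,
  force=40,
)

```text
time_s: 5.83
position: [0.4523, -0.0717, 0.2181]
eef_rot: [2.37, 2.061, 0.003]
wrist_force: [-0.7, 1.2, 6.0]
opening: 0.0392
gripper_force: 39.7
```

Run:
```python
from h import *
go(.5962,-.1662,.32)
```

```text
t 5.83 pos [ 0.4523 -0.0717  0.2181] open 0.0392 gf 39.7 F [-0.7  1.2  6. ] yawx 82.03 units [-2.941  6.233 -4.067]
```

Request:
arm_command(
  deltas=[
    {"dp": [0, 0, -0.4], "roll": 0},
    {"dp": [0, 0, -0.8], "roll": 0},
    {"dp": [0, 0, -0.8], "roll": 0},
    {"dp": [0, 0, -0.8], "roll": 0},
    {"dp": [0, 0.4, -0.4], "roll": 0},
    {"dp": [-0.2, 0.8, 0], "roll": 0},
    {"dp": [-0.5, 0.8, 0], "roll": 0},
    {"dp": [-0.5, 0.8, 0], "roll": 0},
    {"dp": [-0.5, 0.8, 0], "roll": 0},
    {"dp": [-0.5, 0.8, 0], "roll": 0},
    {"dp": [-0.5, 0.8, 0], "roll": 0},
    {"dp": [-0.2, 0.7, 0], "roll": 0},
    {"dp": [0, 0.3, 0], "roll": 0},
    {"dp": [0, 0, 0], "roll": 0},
    {"dp": [0, 0, 0], "roll": 0},
    {"dp": [0, 0, 0], "roll": 0},
  ],
)

```text
time_s: 7.17
position: [0.5943, -0.1641, 0.2971]
eef_rot: [-2.368, -2.061, 0.001]
wrist_force: [-0.3, 0.1, -0.9]
opening: 0.0385
gripper_force: 40.6
```

Run:
```python
from h import *
go(.5962,-.1662,.227)
p,d=capture("wrist"); cv2.imwrite("pics/wrist3.png",p[:,:,::-1])
```

```text
t 7.17 pos [ 0.5943 -0.1641  0.2971] open 0.0385 gf 40.6 F [-0.3  0.1 -0.9] yawx 82.06 units [-0.074  0.092  2.803]
```

View pics/wrist3.png

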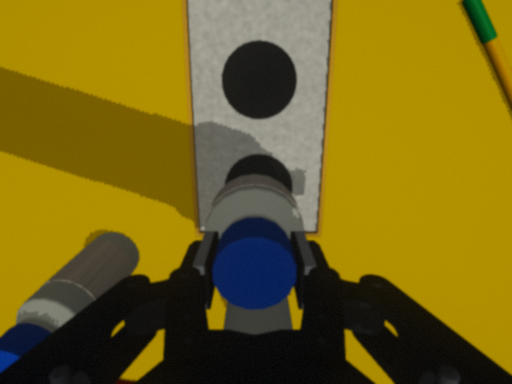

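Bottle A is held by the cap at (254,262), upright over pad_1.

Request:
arm_command(
  deltas=[
    {"dp": [-0.07, 0.09, 0.5], "roll": 0},
    {"dp": [0, 0, 0.8], "roll": 0},
    {"dp": [0, 0, 0.8], "roll": 0},
    {"dp": [0, 0, 0.4], "roll": 0},
    {"dp": [0, 0, 0.2], "roll": 0},
    {"dp": [0, 0, 0], "roll": 0},
    {"dp": [0, 0, 0], "roll": 0},
    {"dp": [0, 0, 0], "roll": 0},
  ],
)

```text
time_s: 7.88
position: [0.5976, -0.1673, 0.2306]
eef_rot: [2.37, 2.06, 0.002]
wrist_force: [0.6, 0.5, -0.9]
opening: 0.0388
gripper_force: 40.5
```

Run:
```python
from h import *
go(.5962,-.1662,.227)
```

```text
t 7.88 pos [ 0.5976 -0.1673  0.2306] open 0.0388 gf 40.5 F [ 0.6  0.5 -0.9] yawx 82.01 units [ 0.037 -0.064  0.145]
```

Request:
arm_command(
  deltas=[
    {"dp": [0.02, -0.04, 0.1], "roll": 0},
    {"dp": [0, 0, 0.02], "roll": 0},
    {"dp": [0, 0, 0], "roll": 0},
    {"dp": [0, 0, 0], "roll": 0},
  ],
)

```text
time_s: 8.22
position: [0.5964, -0.1664, 0.2269]
eef_rot: [2.37, 2.061, 0.001]
wrist_force: [0.5, -0.2, -1.5]
opening: 0.0389
gripper_force: 40.5
```

Run:
```python
from h import *
go(.5962,-.1662,.227)
```

```text
t 8.22 pos [ 0.5964 -0.1664  0.2269] open 0.0389 gf 40.5 F [ 0.5 -0.2 -1.5] yawx 82.02 units [ 0.008 -0.007 -0.004]
```

Request:
arm_command(
  deltas=[
    {"dp": [0, 0, 0], "roll": 0},
    {"dp": [0, 0, 0], "roll": 0},
    {"dp": [0, 0, 0], "roll": 0},
    {"dp": [0, 0, 0], "roll": 0},
    {"dp": [0, 0, 0], "roll": 0},
    {"dp": [0, 0, 0], "roll": 0},
    {"dp": [0, 0, -0.3], "roll": 0},
    {"dp": [0, 0, -0.7], "roll": 0},
    {"dp": [0, 0, -1], "roll": 0},
    {"dp": [0, 0, -1], "roll": 0},
    {"dp": [0, 0, -1], "roll": 0},
    {"dp": [0, 0, -1], "roll": 0},
  ],
  hand=1,
)

```text
time_s: 9.22
position: [0.5961, -0.1666, 0.3535]
eef_rot: [2.371, 2.061, 0.0]
wrist_force: [0.6, -0.1, 0.6]
opening: 0.0855
gripper_force: 0.0
```

Run:
```python
from h import *
go(.4640,.2298,.241)
p,d=capture("top"); cv2.imwrite("pics/top1.png",p[100:300,100:440,::-1])
```

```text
t 9.22 pos [ 0.5961 -0.1666  0.3535] open 0.0855 gf 0.0 F [ 0.6 -0.1  0.6] yawx 82.0 units [14.965 -7.439  4.497]
```

View pics/top1.png

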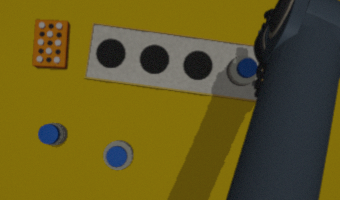

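Bottle A stands on pad_1 at crop (241,68). The other bottles are undisturbed, so I'll move to B.

Request:
arm_command(
  deltas=[
    {"dp": [0.5, -0.2, 0], "roll": 0},
    {"dp": [1, -0.5, 0], "roll": 0},
    {"dp": [1, -0.5, 0], "roll": 0},
    {"dp": [1, -0.5, 0], "roll": 0},
    {"dp": [1, -0.5, 0], "roll": 0},
    {"dp": [1, -0.5, 0], "roll": 0},
    {"dp": [1, -0.5, 0], "roll": 0},
    {"dp": [1, -0.5, 0], "roll": 0},
    {"dp": [1, -0.5, 0], "roll": 0},
    {"dp": [1, -0.5, 0], "roll": 0},
    {"dp": [1, -0.5, 0], "roll": 0},
    {"dp": [1, -0.5, 0], "roll": 0},
    {"dp": [1, -0.5, 0], "roll": 0},
    {"dp": [1, -0.5, 0], "roll": 0},
    {"dp": [0.9, -0.5, 0], "roll": 0},
    {"dp": [0.56, -0.24, 0], "roll": 0},
    {"dp": [0, 0, 0], "roll": 0},
    {"dp": [0, 0, 0], "roll": 0},
    {"dp": [0, 0, 0], "roll": 0},
  ],
)

```text
time_s: 10.85
position: [0.4639, 0.2288, 0.3514]
eef_rot: [2.371, 2.06, -0.002]
wrist_force: [-0.0, -0.8, 1.0]
opening: 0.0855
gripper_force: 0.0
```

Run:
```python
from h import *
go(.4640,.2298,.241)
```

```text
t 10.85 pos [0.4639 0.2288 0.3514] open 0.0855 gf 0.0 F [-0.  -0.8  1. ] yawx 81.97 units [4.300e-02 1.000e-03 4.414e+00]
```

Request:
arm_command(
  deltas=[
    {"dp": [0.04, 0, 0.6], "roll": 0},
    {"dp": [0, 0, 1], "roll": 0},
    {"dp": [0, 0, 1], "roll": 0},
    {"dp": [0, 0, 1], "roll": 0},
    {"dp": [0, 0, 0.6], "roll": 0},
    {"dp": [0, 0, 0.2], "roll": 0},
    {"dp": [0, 0, 0], "roll": 0},
    {"dp": [0, 0, 0], "roll": 0},
  ],
)

```text
time_s: 11.52
position: [0.4648, 0.23, 0.2422]
eef_rot: [2.372, 2.059, 0.001]
wrist_force: [-0.3, 0.1, -0.6]
opening: 0.0853
gripper_force: 0.0
```

Request:
arm_command(
  deltas=[
    {"dp": [0, 0, 0], "roll": 0},
    {"dp": [0, 0, 0], "roll": 0},
    {"dp": [0, 0, 0], "roll": 0},
    {"dp": [0, 0, 0], "roll": 0},
    {"dp": [0, 0, 0], "roll": 0},
    {"dp": [0, 0, 0], "roll": 0},
    {"dp": [0, 0, 0], "roll": 0},
    {"dp": [0, 0, 0], "roll": 0},
    {"dp": [0, 0, 0], "roll": 0},
    {"dp": [0, 0, 0], "roll": 0},
  ],
  hand=-1,
)

```text
time_s: 12.35
position: [0.4644, 0.231, 0.2426]
eef_rot: [-2.37, -2.062, -0.002]
wrist_force: [-1.9, -0.3, 5.1]
opening: 0.0389
gripper_force: 39.9
```

Run:
```python
from h import *
go(.6094,-.0724,.34)
```

```text
t 12.35 pos [0.4644 0.231  0.2426] open 0.0389 gf 39.9 F [-1.9 -0.3  5.1] yawx 82.03 units [-11.21    7.429  -3.904]
```

Request:
arm_command(
  deltas=[
    {"dp": [0, 0, -0.4], "roll": 0},
    {"dp": [0, 0, -0.8], "roll": 0},
    {"dp": [0, 0, -0.8], "roll": 0},
    {"dp": [0, 0.4, -0.8], "roll": 0},
    {"dp": [-0.4, 0.8, -0.4], "roll": 0},
    {"dp": [-0.9, 0.8, 0], "roll": 0},
    {"dp": [-0.9, 0.8, 0], "roll": 0},
    {"dp": [-0.9, 0.8, 0], "roll": 0},
    {"dp": [-0.9, 0.8, 0], "roll": 0},
    {"dp": [-0.9, 0.8, 0], "roll": 0},
    {"dp": [-0.9, 0.8, 0], "roll": 0},
    {"dp": [-0.9, 0.6, 0], "roll": 0},
    {"dp": [-0.9, 0.5, 0], "roll": 0},
    {"dp": [-0.9, 0.3, 0], "roll": 0},
    {"dp": [-0.9, 0, 0], "roll": 0},
    {"dp": [-0.9, 0, 0], "roll": 0},
    {"dp": [-0.6, 0, 0], "roll": 0},
    {"dp": [-0.3, 0, 0], "roll": 0},
    {"dp": [0, 0, 0], "roll": 0},
    {"dp": [0, 0, 0], "roll": 0},
  ],
)

```text
time_s: 14.02
position: [0.6085, -0.0716, 0.3218]
eef_rot: [-2.37, -2.061, -0.001]
wrist_force: [0.2, 0.7, -1.5]
opening: 0.0388
gripper_force: 40.4
```

Run:
```python
from h import *
go(.6094,-.0724,.2510)
```

```text
t 14.02 pos [ 0.6085 -0.0716  0.3218] open 0.0388 gf 40.4 F [ 0.2  0.7 -1.5] yawx 82.03 units [-0.03   0.039  2.833]
```

Request:
arm_command(
  deltas=[
    {"dp": [-0.02, 0.03, 0.5], "roll": 0},
    {"dp": [0, 0, 0.8], "roll": 0},
    {"dp": [0, 0, 0.8], "roll": 0},
    {"dp": [0, 0, 0.4], "roll": 0},
    {"dp": [0, 0, 0.2], "roll": 0},
    {"dp": [0, 0, 0], "roll": 0},
    {"dp": [0, 0, 0], "roll": 0},
    {"dp": [0, 0, 0], "roll": 0},
  ],
)

```text
time_s: 14.68
position: [0.6097, -0.0728, 0.2551]
eef_rot: [2.369, 2.061, 0.002]
wrist_force: [0.3, -0.1, -0.9]
opening: 0.0389
gripper_force: 40.5
```

Run:
```python
from h import *
go(.6094,-.0724,.2510)
```

```text
t 14.68 pos [ 0.6097 -0.0728  0.2551] open 0.0389 gf 40.5 F [ 0.3 -0.1 -0.9] yawx 82.03 units [ 0.013 -0.015  0.165]
```

Request:
arm_command(
  deltas=[
    {"dp": [0.01, -0.01, 0.12], "roll": 0},
    {"dp": [0, 0, 0.02], "roll": 0},
    {"dp": [0, 0, 0], "roll": 0},
    {"dp": [0, 0, 0], "roll": 0},
  ],
)

```text
time_s: 15.02
position: [0.609, -0.0726, 0.2509]
eef_rot: [2.37, 2.061, 0.001]
wrist_force: [0.5, -0.4, -0.9]
opening: 0.0388
gripper_force: 40.5
```

Request:
arm_command(
  deltas=[
    {"dp": [0, 0, 0], "roll": 0},
    {"dp": [0, 0, 0], "roll": 0},
    {"dp": [0, 0, 0], "roll": 0},
    {"dp": [0, 0, 0], "roll": 0},
    {"dp": [0, 0, 0], "roll": 0},
    {"dp": [0, 0, 0], "roll": 0},
    {"dp": [0, 0, -0.3], "roll": 0},
    {"dp": [0, 0, -0.7], "roll": 0},
    {"dp": [0, 0, -1], "roll": 0},
    {"dp": [0, 0, -1], "roll": 0},
    {"dp": [0, 0, -1], "roll": 0},
  ],
  hand=1,
)

```text
time_s: 15.93
position: [0.6088, -0.0727, 0.3522]
eef_rot: [-2.371, -2.061, 0.0]
wrist_force: [0.9, 0.1, 0.3]
opening: 0.0852
gripper_force: 0.0
```

Run:
```python
from h import *
go(.4210,.0956,.265)
```

```text
t 15.93 pos [ 0.6088 -0.0727  0.3522] open 0.0852 gf 0.0 F [0.9 0.1 0.3] yawx 82.01 units [ 5.62  -8.375  3.488]
```

Request:
arm_command(
  deltas=[
    {"dp": [0.3, -0.5, 0], "roll": 0},
    {"dp": [0.7, -1, 0], "roll": 0},
    {"dp": [0.7, -1, 0], "roll": 0},
    {"dp": [0.7, -1, 0], "roll": 0},
    {"dp": [0.7, -1, 0], "roll": 0},
    {"dp": [0.7, -1, 0], "roll": 0},
    {"dp": [0.7, -1, 0], "roll": 0},
    {"dp": [0.6, -0.9, 0], "roll": 0},
    {"dp": [0.4, -0.6, 0], "roll": 0},
    {"dp": [0.12, -0.38, 0], "roll": 0},
    {"dp": [0, 0, 0], "roll": 0},
    {"dp": [0, 0, 0], "roll": 0},
    {"dp": [0, 0, 0], "roll": 0},
  ],
)

```text
time_s: 17.02
position: [0.4219, 0.0948, 0.3511]
eef_rot: [2.372, 2.059, 0.002]
wrist_force: [0.2, 0.6, -0.8]
opening: 0.0854
gripper_force: 0.0
```

Run:
```python
from h import *
go(.4210,.0956,.265); print(sense()["qpos"].round(2) if hasattr(sense()["qpos"],"round") else sense()["qpos"])
```

```text
t 17.02 pos [0.4219 0.0948 0.3511] open 0.0854 gf 0.0 F [ 0.2  0.6 -0.8] yawx 81.92 units [ 0.025 -0.047  3.444]
[-0.68  0.13  0.4   2.16 -0.07  0.86 -0.38]
```

Request:
arm_command(
  deltas=[
    {"dp": [0.02, -0.04, 0.6], "roll": 0},
    {"dp": [0, 0, 1], "roll": 0},
    {"dp": [0, 0, 1], "roll": 0},
    {"dp": [0, 0, 0.6], "roll": 0},
    {"dp": [0, 0, 0.22], "roll": 0},
    {"dp": [0, 0, 0], "roll": 0},
    {"dp": [0, 0, 0], "roll": 0},
  ],
)

```text
time_s: 17.6
position: [0.421, 0.0958, 0.2655]
eef_rot: [2.372, 2.059, 0.001]
wrist_force: [-0.3, -0.7, 1.0]
opening: 0.0856
gripper_force: 0.0
```

Request:
arm_command(
  deltas=[
    {"dp": [0, 0, 0], "roll": 0},
    {"dp": [0, 0, 0], "roll": 0},
    {"dp": [0, 0, 0], "roll": 0},
    {"dp": [0, 0, 0], "roll": 0},
    {"dp": [0, 0, 0], "roll": 0},
    {"dp": [0, 0, 0], "roll": 0},
    {"dp": [0, 0, 0], "roll": 0},
    {"dp": [0, 0, 0], "roll": 0},
    {"dp": [0, 0, 0], "roll": 0},
    {"dp": [0, 0, 0], "roll": 0},
  ],
  hand=-1,
)

```text
time_s: 18.43
position: [0.4205, 0.0964, 0.266]
eef_rot: [2.37, 2.062, 0.002]
wrist_force: [-0.0, -0.0, 7.0]
opening: 0.039
gripper_force: 39.9
```

Run:
```python
from h import *
go(.6226,.0214,.365)
```

```text
t 18.43 pos [0.4205 0.0964 0.266 ] open 0.039 gf 39.9 F [-0. -0.  7.] yawx 82.03 units [-1.848  8.426 -3.954]
```

Request:
arm_command(
  deltas=[
    {"dp": [0, 0, -0.4], "roll": 0},
    {"dp": [0, 0, -0.8], "roll": 0},
    {"dp": [0, 0, -0.8], "roll": 0},
    {"dp": [0, 0, -0.8], "roll": 0},
    {"dp": [0, 0.4, -0.4], "roll": 0},
    {"dp": [0, 0.8, 0], "roll": 0},
    {"dp": [-0.2, 0.9, 0], "roll": 0},
    {"dp": [-0.2, 0.9, 0], "roll": 0},
    {"dp": [-0.2, 0.9, 0], "roll": 0},
    {"dp": [-0.2, 0.9, 0], "roll": 0},
    {"dp": [-0.3, 0.9, 0], "roll": 0},
    {"dp": [-0.3, 0.9, 0], "roll": 0},
    {"dp": [-0.3, 0.9, 0], "roll": 0},
    {"dp": [-0.15, 0.6, 0], "roll": 0},
    {"dp": [0, 0.33, 0], "roll": 0},
    {"dp": [0, 0, 0], "roll": 0},
    {"dp": [0, 0, 0], "roll": 0},
  ],
)

```text
time_s: 19.85
position: [0.6219, 0.0218, 0.3446]
eef_rot: [-2.369, -2.061, 0.002]
wrist_force: [0.1, -0.8, -1.1]
opening: 0.0388
gripper_force: 40.6
```

Run:
```python
from h import *
go(.6226,.0214,.2745)
```

```text
t 19.85 pos [0.6219 0.0218 0.3446] open 0.0388 gf 40.6 F [ 0.1 -0.8 -1.1] yawx 82.05 units [-0.011  0.037  2.804]
```

Request:
arm_command(
  deltas=[
    {"dp": [-0.01, 0.02, 0.5], "roll": 0},
    {"dp": [0, 0, 0.8], "roll": 0},
    {"dp": [0, 0, 0.8], "roll": 0},
    {"dp": [0, 0, 0.4], "roll": 0},
    {"dp": [0, 0, 0.2], "roll": 0},
    {"dp": [0, 0, 0], "roll": 0},
    {"dp": [0, 0, 0], "roll": 0},
    {"dp": [0, 0, 0], "roll": 0},
  ],
)

```text
time_s: 20.52
position: [0.6232, 0.0209, 0.2787]
eef_rot: [2.37, 2.061, 0.003]
wrist_force: [-0.3, 0.1, -0.9]
opening: 0.039
gripper_force: 40.6
```

Run:
```python
from h import *
go(.6226,.0214,.2745)
```

```text
t 20.52 pos [0.6232 0.0209 0.2787] open 0.039 gf 40.6 F [-0.3  0.1 -0.9] yawx 82.02 units [ 0.016 -0.028  0.169]
```

Request:
arm_command(
  deltas=[
    {"dp": [0.01, -0.02, 0.12], "roll": 0},
    {"dp": [0, 0, 0.03], "roll": 0},
    {"dp": [0, 0, 0], "roll": 0},
    {"dp": [0, 0, 0], "roll": 0},
  ],
)

```text
time_s: 20.85
position: [0.6224, 0.0213, 0.2741]
eef_rot: [2.371, 2.061, 0.001]
wrist_force: [-0.1, 0.3, -1.1]
opening: 0.0389
gripper_force: 40.6
```

Request:
arm_command(
  deltas=[
    {"dp": [0, 0, 0], "roll": 0},
    {"dp": [0, 0, 0], "roll": 0},
    {"dp": [0, 0, 0], "roll": 0},
    {"dp": [0, 0, 0], "roll": 0},
    {"dp": [0, 0, 0], "roll": 0},
    {"dp": [0, 0, 0], "roll": 0},
    {"dp": [0, 0, -0.3], "roll": 0},
    {"dp": [0, 0, -0.7], "roll": 0},
    {"dp": [0, 0, -1], "roll": 0},
    {"dp": [0, 0, -1], "roll": 0},
    {"dp": [0, 0, -1], "roll": 0},
    {"dp": [0, 0, -0.5], "roll": 0},
  ],
  hand=1,
)

```text
time_s: 21.85
position: [0.623, 0.0209, 0.3903]
eef_rot: [2.369, 2.059, 0.007]
wrist_force: [0.5, -0.4, 1.1]
opening: 0.0854
gripper_force: 0.0
```

Run:
```python
from h import *
go(.4371,-.2191,.291)
```

```text
t 21.85 pos [0.623  0.0209 0.3903] open 0.0854 gf 0.0 F [ 0.5 -0.4  1.1] yawx 82.0 units [-10.545  -6.048   3.926]
```

Request:
arm_command(
  deltas=[
    {"dp": [-0.3, -0.3, 0], "roll": 0},
    {"dp": [-0.8, -0.6, 0], "roll": 0},
    {"dp": [-1, -0.6, 0], "roll": 0},
    {"dp": [-1, -0.6, 0], "roll": 0},
    {"dp": [-1, -0.6, 0], "roll": 0},
    {"dp": [-1, -0.6, 0], "roll": 0},
    {"dp": [-1, -0.6, 0], "roll": 0},
    {"dp": [-1, -0.6, 0], "roll": 0},
    {"dp": [-1, -0.6, 0], "roll": 0},
    {"dp": [-1, -0.6, 0], "roll": 0},
    {"dp": [-0.8, -0.3, 0], "roll": 0},
    {"dp": [-0.4, -0.05, 0], "roll": 0},
    {"dp": [-0.25, 0, 0], "roll": 0},
    {"dp": [0, 0, 0], "roll": 0},
    {"dp": [0, 0, 0], "roll": 0},
    {"dp": [0, 0, 0], "roll": 0},
  ],
)

```text
time_s: 23.18
position: [0.4368, -0.2177, 0.386]
eef_rot: [-2.367, -2.064, 0.0]
wrist_force: [-0.7, -1.5, -0.2]
opening: 0.0858
gripper_force: 0.0
```

Run:
```python
from h import *
go(.4371,-.2191,.291)
```

```text
t 23.18 pos [ 0.4368 -0.2177  0.386 ] open 0.0858 gf 0.0 F [-0.7 -1.5 -0.2] yawx 82.16 units [-0.057  0.021  3.8  ]
```

Request:
arm_command(
  deltas=[
    {"dp": [-0.05, 0.02, 0.6], "roll": 0},
    {"dp": [0, 0, 1], "roll": 0},
    {"dp": [0, 0, 1], "roll": 0},
    {"dp": [0, 0, 0.8], "roll": 0},
    {"dp": [0, 0, 0.36], "roll": 0},
    {"dp": [0, 0, 0], "roll": 0},
    {"dp": [0, 0, 0], "roll": 0},
  ],
)

```text
time_s: 23.77
position: [0.4369, -0.2199, 0.2925]
eef_rot: [-2.369, -2.063, 0.0]
wrist_force: [0.3, 0.5, 0.4]
opening: 0.0852
gripper_force: 0.0
```

Request:
arm_command(
  deltas=[
    {"dp": [0, 0, 0], "roll": 0},
    {"dp": [0, 0, 0], "roll": 0},
    {"dp": [0, 0, 0], "roll": 0},
    {"dp": [0, 0, 0], "roll": 0},
    {"dp": [0, 0, 0], "roll": 0},
    {"dp": [0, 0, 0], "roll": 0},
    {"dp": [0, 0, 0], "roll": 0},
    {"dp": [0, 0, 0], "roll": 0},
    {"dp": [0, 0, 0], "roll": 0},
    {"dp": [0, 0, 0], "roll": 0},
  ],
  hand=-1,
)

```text
time_s: 24.6
position: [0.4367, -0.2205, 0.2934]
eef_rot: [2.37, 2.061, 0.002]
wrist_force: [-0.4, 0.7, 6.3]
opening: 0.0392
gripper_force: 40.1
```

Run:
```python
from h import *
go(.6358,.1153,.44)
```

```text
t 24.6 pos [ 0.4367 -0.2205  0.2934] open 0.0392 gf 40.1 F [-0.4  0.7  6.3] yawx 82.02 units [14.408  6.032 -5.851]
```

Request:
arm_command(
  deltas=[
    {"dp": [0, 0, -0.4], "roll": 0},
    {"dp": [0, 0, -0.8], "roll": 0},
    {"dp": [0, 0, -0.8], "roll": 0},
    {"dp": [0, 0, -0.8], "roll": 0},
    {"dp": [0, 0, -0.8], "roll": 0},
    {"dp": [0, 0, -0.8], "roll": 0},
    {"dp": [0.3, 0, -0.8], "roll": 0},
    {"dp": [0.7, 0, -0.4], "roll": 0},
    {"dp": [0.9, 0, 0], "roll": 0},
    {"dp": [0.9, 0, 0], "roll": 0},
    {"dp": [0.9, 0, 0], "roll": 0},
    {"dp": [0.9, 0, 0], "roll": 0},
    {"dp": [0.9, 0, 0], "roll": 0},
    {"dp": [0.9, 0, 0], "roll": 0},
    {"dp": [0.9, 0, 0], "roll": 0},
    {"dp": [0.9, 0, 0], "roll": 0},
    {"dp": [0.9, 0, 0], "roll": 0},
  ],
)

```text
time_s: 26.02
position: [0.4674, 0.0059, 0.4326]
eef_rot: [-2.371, -2.061, 0.001]
wrist_force: [-0.3, 0.7, -1.3]
opening: 0.0388
gripper_force: 40.9
```

Request:
arm_command(
  deltas=[
    {"dp": [0.9, 0.2, 0], "roll": 0},
    {"dp": [0.9, 0.5, 0], "roll": 0},
    {"dp": [0.9, 0.7, 0], "roll": 0},
    {"dp": [0.9, 0.8, 0], "roll": 0},
    {"dp": [0.8, 0.8, 0], "roll": 0},
    {"dp": [0.5, 0.9, 0], "roll": 0},
    {"dp": [0.3, 0.9, 0], "roll": 0},
    {"dp": [0, 0.7, 0], "roll": 0},
    {"dp": [0, 0.4, 0], "roll": 0},
    {"dp": [0, 0, 0], "roll": 0},
    {"dp": [0, 0, 0], "roll": 0},
    {"dp": [0, 0, 0], "roll": 0},
  ],
)

```text
time_s: 27.02
position: [0.631, 0.1129, 0.4325]
eef_rot: [-2.37, -2.06, 0.001]
wrist_force: [0.5, 0.5, -1.3]
opening: 0.0389
gripper_force: 40.9
```

Run:
```python
from h import *
go(.6358,.1147,.302)
```

```text
t 27.02 pos [0.631  0.1129 0.4325] open 0.0389 gf 40.9 F [ 0.5  0.5 -1.3] yawx 81.99 units [0.097 0.186 5.219]
```

Request:
arm_command(
  deltas=[
    {"dp": [0.1, 0.18, 0.4], "roll": 0},
    {"dp": [0, 0, 0.9], "roll": 0},
    {"dp": [0, 0, 0.9], "roll": 0},
    {"dp": [0, 0, 0.9], "roll": 0},
    {"dp": [0, 0, 0.9], "roll": 0},
    {"dp": [0, 0, 0.7], "roll": 0},
    {"dp": [0, 0, 0.3], "roll": 0},
    {"dp": [0, 0, 0.1], "roll": 0},
    {"dp": [0, 0, 0], "roll": 0},
    {"dp": [0, 0, 0], "roll": 0},
  ],
)

```text
time_s: 27.85
position: [0.6372, 0.1152, 0.3061]
eef_rot: [2.37, 2.061, 0.003]
wrist_force: [0.7, 0.0, -1.2]
opening: 0.0386
gripper_force: 40.9
```

Run:
```python
from h import *
go(.6358,.1147,.302)
```

```text
t 27.85 pos [0.6372 0.1152 0.3061] open 0.0386 gf 40.9 F [ 0.7  0.  -1.2] yawx 82.02 units [-0.028 -0.052  0.163]
```

Request:
arm_command(
  deltas=[
    {"dp": [-0.02, -0.04, 0.12], "roll": 0},
    {"dp": [0, 0, 0.03], "roll": 0},
    {"dp": [0, 0, 0], "roll": 0},
    {"dp": [0, 0, 0], "roll": 0},
  ],
)

```text
time_s: 28.18
position: [0.6358, 0.1148, 0.3016]
eef_rot: [2.371, 2.061, 0.001]
wrist_force: [0.2, 0.4, -2.6]
opening: 0.0388
gripper_force: 40.9
```

Run:
```python
from h import *
go(.6358,.1147,.302)
```

```text
t 28.18 pos [0.6358 0.1148 0.3016] open 0.0388 gf 40.9 F [ 0.2  0.4 -2.6] yawx 82.02 units [-0.004  0.002 -0.015]
```

Request:
arm_command(
  deltas=[
    {"dp": [0, 0, 0], "roll": 0},
    {"dp": [0, 0, 0], "roll": 0},
    {"dp": [0, 0, 0], "roll": 0},
    {"dp": [0, 0, 0], "roll": 0},
    {"dp": [0, 0, 0], "roll": 0},
    {"dp": [0, 0, 0], "roll": 0},
    {"dp": [0, 0, -0.3], "roll": 0},
    {"dp": [0, 0, -0.7], "roll": 0},
    {"dp": [0, 0, -1], "roll": 0},
    {"dp": [0, 0, -1], "roll": 0},
    {"dp": [0, 0, -1], "roll": 0},
    {"dp": [0, 0, -1], "roll": 0},
    {"dp": [1, 0, -0.5], "roll": 0},
    {"dp": [1, 0, 0], "roll": 0},
    {"dp": [1, 0, 0], "roll": 0},
    {"dp": [1, 0, 0], "roll": 0},
    {"dp": [1, -0.2, 0], "roll": 0},
    {"dp": [1, -0.5, 0], "roll": 0},
    {"dp": [1, -0.5, 0], "roll": 0},
    {"dp": [1, -0.5, 0], "roll": 0},
  ],
  hand=1,
)

```text
time_s: 29.85
position: [0.621, 0.3199, 0.4393]
eef_rot: [2.371, 2.061, 0.001]
wrist_force: [1.2, 0.7, -0.5]
opening: 0.0856
gripper_force: 0.0
```

Request:
arm_command(
  deltas=[
    {"dp": [1, -0.5, 0], "roll": 0},
    {"dp": [1, -0.5, 0], "roll": 0},
    {"dp": [1, -0.5, 0], "roll": 0},
    {"dp": [1, -0.5, 0], "roll": 0},
    {"dp": [1, -0.5, 0], "roll": 0},
    {"dp": [1, -0.5, 0], "roll": 0},
    {"dp": [0, 0, 0], "roll": 0},
    {"dp": [0, 0, 0], "roll": 0},
  ],
)

```text
time_s: 30.52
position: [0.5663, 0.4802, 0.4386]
eef_rot: [-2.365, -2.066, 0.0]
wrist_force: [0.6, -0.6, 0.7]
opening: 0.0854
gripper_force: 0.0
```

Run:
```python
from h import *
p,d=capture("side"); cv2.imwrite("pics/side2.png",p[:,:,::-1])
p,d=capture("top"); cv2.imwrite("pics/top2.png",p[:,:,::-1])
hsv=cv2.cvtColor(p,cv2.COLOR_RGB2HSV); b=cv2.inRange(hsv,(105,150,60),(130,255,255)); n,l,st,c=cv2.connectedComponentsWithStats(b)
pads=np.array([[.5962,-.1662],[.6094,-.0724],[.6226,.0214],[.6358,.1153]])
for i in range(1,n):
    if 100<st[i,4]<600:
        e=cv2.erode((l==i).astype(np.uint8),np.ones((5,5)))>0; v,u=np.nonzero(e); 
        if len(v)<20: continue
        z=np.median(pts("top",np.c_[u,v],d[v,u])[:,2]); v,u=np.nonzero(l==i); Q=pts("top",np.c_[u,v],d[v,u]); t=abs(Q[:,2]-z)<.006
        w=ray("top",[u[t].mean(),v[t].mean()],z)[0]; k=np.argmin(np.linalg.norm(pads-w[:2],axis=1)); print(k+1,w.round(4),"err mm",((w[:2]-pads[k])*1000).round(1))
```

```text
4 [0.6348 0.1141 0.1546] err mm [-1.  -1.2]
3 [0.6216 0.0208 0.1289] err mm [-1.  -0.6]
2 [ 0.6071 -0.0715  0.1049] err mm [-2.3  0.9]
1 [ 0.5952 -0.1659  0.0811] err mm [-1.   0.3]
```

View pics/side2.png

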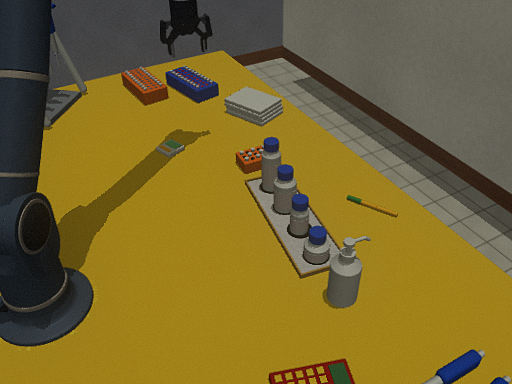

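View pics/top2.png

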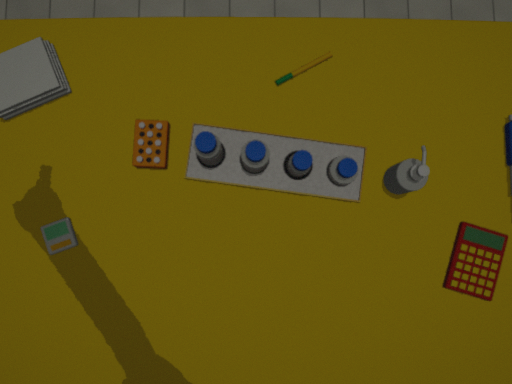

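All four bottles stand upright on the pads, rising in height away from the pump, and each is within about 2.5 mm of its pad centre. In the top view the caps are at (347,168), (301,161), (255,151) and (206,142). The pump at (410,175) and the rack at (151,144) have not moved, and the gripper is well clear.

```bash
python3 -c "
from rig import *
print(hand_in())"
```

```text
the job is handed in; nothing more can be done
None
```

The job is handed in: bottles A, B, C and D stand upright on pads 1 to 4, shortest next to the pump and tallest at the far end, each within about 2.5 mm of its pad centre, with the pump and rack where they were, after about 31 s of robot time.

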